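# Find the wet spindle blank by weight and present it to the moisture scanner

## Robot

A 6-joint arm with a two-finger parallel gripper is mounted at the origin on the work surface. World frame = base frame: x ahead of the robot, y to its left, z up, the work surface at z = 0. Lengths are in m, angles in degrees, forces in N, time in s.
With the tool pointing down it reaches from about 0.35 to 0.875 m from the base axis. Payload 4.2 kg.
Tool frame: the origin (TCP) lies midway between the tips of the shut fingers; the grasp point (between the pads) lies 19 mm behind it; z points along the fingers, y is the line along which they close (so a half turn about z gives the same grasp; the last joint's range is limited). The gripper opens to 87 mm and grips with 3 to 60 N. Pads are 19 mm wide; open, the fingers measure 117 mm over their backs; the gripper's body (75 mm by 190 mm) begins 51 mm behind the grasp point.
Start: joints at [78.358, 22.042, 0.453, 0, -68.411, -14.817], TCP at [0.278, 0.56, 0.223] pointing down, gripper open.
Joint ranges: [-179.83, 179.83], [-69.29, 118.12], [-61.27, 80.66], [-181.25, 117.63], [-171.15, -9.14], [-177.46, 177.46]. Speed limits (degrees/s): [159.86, 159.86, 180, 180, 180, 180].

## Interface

Orientations are given as a 3x3 rotation matrix whose columns are the frame's x, y, z axes.
In Python, from station import r, cams gives the robot as it stands.
- The arm moves only by the tool play_rows, never from a script. Its argument "commands" is text: rows parted by semicolons, each of 6 numbers parted by spaces: the shift along the world's x, y, z normalised to -1 to 1, where 1 is 30 mm, then the turn, a rotation vector about the world's x, y, z normalised to -1 to 1, where 1 is 0.15 rad. A call has 1 to 20 rows; each row shifts and turns the commanded pose from where the row before left it; what a row does not reach is not made up. A row lasts 1/10 s, in which the tool goes at most 50 mm and 8.59 degrees, less where a joint would pass 70% of its speed; a pose out of reach is approached as far as the arm can. A call with a number of a shift or a turn outside -1 to 1 is refused whole. A call with a gripper value outside its range is refused whole. "grip" is the finger opening in mm, from 0 to 87, set as the call begins (left out, the last holds). The fingers move at their own pace and stop on an object; the grip force is fixed at half the most. Time passes only in rows, so rows that do not move let the fingers close. It gives the time, the measured TCP pose, the force, the opening and the grip force at its end, in the units of the state.
- r.sense(): the state, without advancing time (a new reading comes with each control period).
- cams.capture(name): name is "side" or "top"; returns (picture, depth): 384x512x3 uint8, blue, green, red; 384x512 float32, m along the optical axis (not along the pixel's ray), 0 where there is no reading.
- cams.camera_info(name): a dict with "mtx" (3x3 intrinsics, pixels), "R" (3x3) and "t" (3): a world point X has camera coordinates R X + t. Camera axes: x right, y down, z forward; pixel columns grow to the right and rows downward; lengths in m; the calibration is good to about 2 mm. A picture is of the moment at which its call begins. camera_info takes no time and is no camera call.
- r.finish_job(): hands the job in; it is judged then, once.
The state is a dict: "time_s": time; "joints": joint angles; "joint_velocities": joint speeds; "effort": joint torques, N m; "tcp_pos": TCP position; "ee_rot": TCP orientation; "wrist_force": force on the tool from outside, world axes, zero at the start; "moment": the same for the moment, N m; "gripper_width": opening from 0.0 (shut) to 1.0 (fully open); "gripper_force": force on a finger pad.
Only numpy, scipy, OpenCV 4.12 (cv2) and the standard library are available. Lean on these libraries where they do the work, as an engineer would, in place of code of your own. Each camera call takes 0.05 s, during which the arm holds its last target. There are 200 camera calls.

## Task

One of the two look-alike turning blanks on the bench is dry and the other is still wet and therefore clearly heavier: lift them in turn to feel which is which. Lay the lighter one down, without dropping it, on the green board, lengthwise and centred, and let go of it; then hold the heavier one level in the air, centred about 10 cm above the yellow plate of the moisture scanner, and finish while still holding it there. Leave the wax tin, the brass ring, the brush and the screwdriver where they lie.

Things in the scene. Friction and masses are not known exactly. Their poses are not given: they have to be found in the camera images.
- blank_a_center (a point): one of two look-alike pale wood spindle blanks, 190 mm long (own x), lying; rests on its square middle (70 mm long, 54 wide, 54 high), round ends up to 50 mm across. Point: its centre and centre of mass, 27 mm above its support; own z up at the start. Dry weighs 0.27 kg, wet 0.47 kg (within 6%); only lifting tells which
- blank_b_center (a point): one of two look-alike pale wood spindle blanks, 190 mm long (own x), lying; rests on its square middle (70 mm long, 54 wide, 54 high), round ends up to 50 mm across. Point: its centre and centre of mass, 27 mm above its support; own z up at the start. Dry weighs 0.27 kg, wet 0.47 kg (within 6%); only lifting tells which
- board: green painted board for dry stock, fixed flat on the bench, 250 mm long (its x) by 110 mm wide (its y) and 12 mm thick; origin at the centre of its underside, on the bench top; its top is 12 mm above the origin
- scanner: grey moisture scanner fixed on the bench, 200 mm (its x) by 120 mm (its y) by 36 mm high, with a black display and a yellow sensor plate on top; origin at the centre of its underside
- scanner_plate (a point): centre of the top face of the scanner's yellow sensor plate (130 mm by 90 mm), 40 mm above the bench; axes as the scanner's, z up
- wax_tin_mid (a point): round copper-coloured wax tin with a pale lid, 80 mm across, 45 mm tall; its centre; a bystander, to be left alone
- ferrule_mid (a point): small brass ring, 40 mm across, 25 mm tall; its centre; a bystander, to be left alone
- brush: flat brush with a wooden handle, about 0.2 m long, lying on the bench beyond the blanks; its origin; a bystander, to be left alone
- screwdriver: screwdriver with a red handle, about 0.2 m long, lying on the bench beyond the blanks; its origin; a bystander, to be left alone
There are look-alikes about, which are no part of the job. Leave any red or turquoise look-alike of the part that bears blank_b_center alone.

How it is judged (in metres and radians):
On the way, in this order (a step that is already met when the one before it is completed fails the run):
1. one of the blanks is lifted clear of the bench (its centre 90 mm or more above the bench) (height (world z) of any of blank_a_center, blank_b_center above 0.09 m), for 0.3 s.
2. the lighter blank lies on the green board, let go (((x of blank_a_center in the frame of board between -0.035 and 0.035 m and y of blank_a_center in the frame of board between -0.032 and 0.032 m and z of blank_a_center in the frame of board below 0.046 m and angle between the x axis of blank_a_center and the x axis of board, either way round below 0.3 rad and contact force between board and blank_a between 1.7 and 3.5 N and contact force between each of the arm, the fingers and blank_a below 0.1 N and linear speed of blank_a below 0.03 m/s) or (x of blank_b_center in the frame of board between -0.035 and 0.035 m and y of blank_b_center in the frame of board between -0.032 and 0.032 m and z of blank_b_center in the frame of board below 0.046 m and angle between the x axis of blank_b_center and the x axis of board, either way round below 0.3 rad and contact force between board and blank_b between 1.7 and 3.5 N and contact force between each of the arm, the fingers and blank_b below 0.1 N and linear speed of blank_b below 0.03 m/s))), for 0.3 s.
At the end, for the whole second after the job is handed in: The lighter blank rests released on the green board (centre within 35 mm along, 32 mm across, 0.3 rad; board carries 1.7 to 3.5 N of it). The other is held still in the fingers, its centre 60 to 160 mm above the scanner's plate, within 45 mm sideways, level within 0.3 rad (((x of blank_a_center in the frame of board between -0.035 and 0.035 m and y of blank_a_center in the frame of board between -0.032 and 0.032 m and z of blank_a_center in the frame of board below 0.046 m and angle between the x axis of blank_a_center and the x axis of board, either way round below 0.3 rad and contact force between board and blank_a between 1.7 and 3.5 N and contact force between each of the arm, the fingers and blank_a below 0.1 N and linear speed of blank_a below 0.03 m/s and z of blank_b_center in the frame of scanner_plate between 0.06 and 0.16 m and horizontal distance between blank_b_center and scanner_plate below 0.045 m and angle between blank_b_center's own x axis and vertical between 1.27 and 1.87 rad and contact force between the fingers and blank_b above 2 N and linear speed of blank_b below 0.05 m/s and contact force between scanner and blank_b below 0.1 N) or (x of blank_b_center in the frame of board between -0.035 and 0.035 m and y of blank_b_center in the frame of board between -0.032 and 0.032 m and z of blank_b_center in the frame of board below 0.046 m and angle between the x axis of blank_b_center and the x axis of board, either way round below 0.3 rad and contact force between board and blank_b between 1.7 and 3.5 N and contact force between each of the arm, the fingers and blank_b below 0.1 N and linear speed of blank_b below 0.03 m/s and z of blank_a_center in the frame of scanner_plate between 0.06 and 0.16 m and horizontal distance between blank_a_center and scanner_plate below 0.045 m and angle between blank_a_center's own x axis and vertical between 1.27 and 1.87 rad and contact force between the fingers and blank_a above 2 N and linear speed of blank_a below 0.05 m/s and contact force between scanner and blank_a below 0.1 N))); the arm keeps its last pose, push and grip.
It fails at once if a blank is dropped (it moves faster than 0.7 m/s with no finger on it) ((linear speed of blank_a above 0.7 m/s and contact force between the fingers and blank_a below 0.1 N) or (linear speed of blank_b above 0.7 m/s and contact force between the fingers and blank_b below 0.1 N)).
It fails at once if a bystander is shifted by more than 30 mm (distance of any of wax_tin_mid, ferrule_mid, brush, screwdriver from where it was at the start of the episode above 0.03 m).
It also fails if it takes over 72 s, if anything falls off the work surface, if the arm or the gripper's body presses on something with over 40 N, if the wrist force passes 120 N, or if a joint passes its speed limit or range.

## Working session

There is one attempt and no reset: what is moved stays moved. The work goes in short steps, Python scripts to look and compute and a tool call to move; the robot and the scene stay as the last step left them, time stands still between calls to the robot, and variables do not carry over. Pictures are saved under pics/ and viewed, at most 10 in all, crops included, and the job is handed in when it is done.

Besides the shell and the picture viewer there is one more tool, called after "Request:" as name(argument=value, ...), one argument or row to a line, values as JSON. play_rows: Moves the arm, as the interface text tells. Scaled input: -1 to 1 covers 30 mm each way for a shift and 0.15 rad each way for a turn. Its arguments: {"type":"object","properties":{"commands":{"type":"string"},"grip":{"type":"number"}},"required":["commands"]}

```bash
mkdir -p pics; cat > h.py <<'E'
import numpy as np, cv2
from station import r, cams
def pt(name,d,u,v):
    i=cams.camera_info(name);z=np.median(d[v-1:v+2,u-1:u+2])
    c=np.linalg.inv(i["mtx"])@[u,v,1]*z
    return np.array(i["R"]).T@(c-np.array(i["t"]))
def cloud(name,d):
    i=cams.camera_info(name);h,w=d.shape
    u,v=np.meshgrid(np.arange(w),np.arange(h))
    c=(np.linalg.inv(i["mtx"])@np.stack([u.ravel(),v.ravel(),np.ones(h*w)]))*d.ravel()
    return (np.array(i["R"]).T@(c-np.array(i["t"]).reshape(3,1))).T.reshape(h,w,3)
E
python3 - <<'E'
from h import *
for n in("top","side"):
    p,d=cams.capture(n);cv2.imwrite(f"pics/{n}0.png",cv2.resize(p,(800,600)));np.save(n+"0.npy",d)
s=r.sense();print(s["time_s"],s["ee_rot"],s["wrist_force"])
E
```

```text
0.1 [[ 8.95202963e-01 -4.45658041e-01 -7.52126380e-04]
 [-4.45658655e-01 -8.95201127e-01 -1.81804304e-03]
 [ 1.36921118e-04  1.96270915e-03 -9.99998065e-01]] [ 0.08982648  0.50831881 -1.16440907]
```

View pics/top0.png

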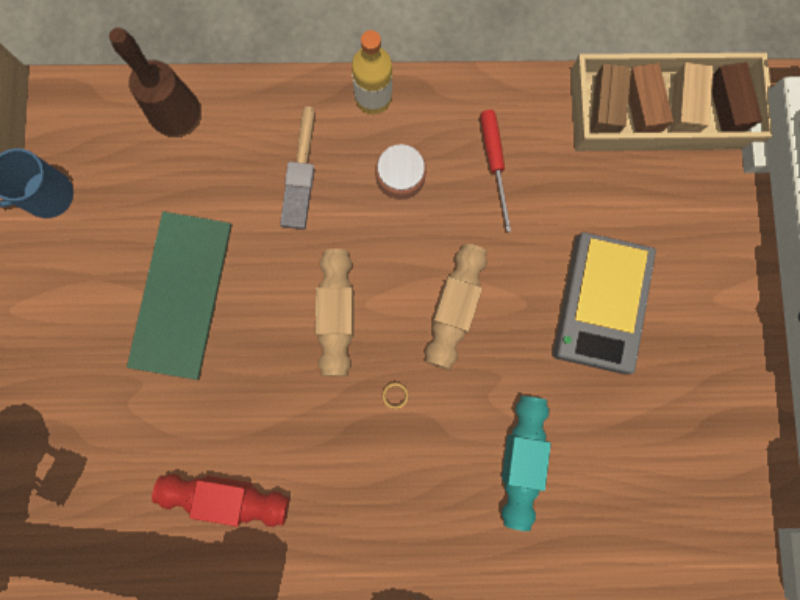

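View pics/side0.png

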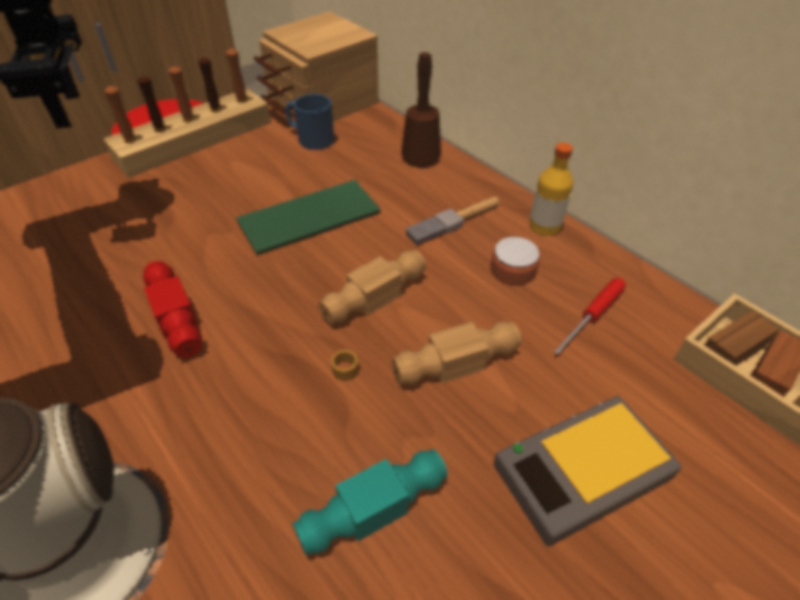

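The top view (800×600) shows the pale blanks at about (334,311) and (457,304). The board is at (180,296) and the yellow plate at (612,284), with the tin at (401,170), the ring at (395,396), the brush at (298,170) and the screwdriver at (495,170).

```bash
cat > m.py <<'E'
from h import *
d=np.load("top0.npy");P=cloud("top",d)
def q(u,v): return P[int(round(v*.64)),int(round(u*.64))]
for n,u,v in [("A",334,311),("B",457,304),("board",180,296),("plate",612,284),("ring",389,386),("tin",401,170)]: print(n,q(u,v).round(3))
def ang(a,b): e=q(*b)-q(*a);return np.degrees(np.arctan2(e[1],e[0])).round(1)
print("board",[q(*c).round(3) for c in[(165,214),(229,224),(198,377),(130,366)]],ang((130,366),(165,215)),ang((197,375),(228,225)))
print("plate",[q(*c).round(3) for c in[(592,240),(648,250),(632,331),(578,322)]])
for n,(cu,cv) in {"A":(334,311),"B":(457,304)}.items():
    c=q(cu,cv);m=(np.linalg.norm(P[...,:2]-c[:2],axis=2)<.11)&(P[...,2]>.012)&(P[...,2]<.08)
    k=cv2.connectedComponentsWithStats(m.astype(np.uint8))[1];m=k==k[int(cv*.64),int(cu*.64)]
    (x,y),wh,a=cv2.minAreaRect(P[m][:,:2].astype(np.float32)*1000)
    xy=P[m][:,:2];w,V=np.linalg.eigh(np.cov(xy.T));v=V[:,1]
    t=m&(P[...,2]>.051);print(n,"rect",x,y,wh,"top square mean",P[t].mean(0).round(3),"axis",np.degrees(np.arctan2(v[1],v[0])).round(1))
E
python3 m.py
```

```text
A [0.524 0.088 0.056]
B [ 0.531 -0.092  0.055]
board [0.559 0.33  0.011]
plate [ 0.56  -0.333  0.04 ]
ring [0.414 0.009 0.024]
tin [ 0.743 -0.015  0.045]
board [array([0.689, 0.356, 0.011]), array([0.672, 0.256, 0.01 ]), array([0.434, 0.301, 0.002]), array([0.452, 0.402, 0.012])] -11.3 -10.4
plate [array([ 0.629, -0.306,  0.038]), array([ 0.614, -0.394,  0.034]), array([ 0.488, -0.356,  0.04 ]), array([ 0.504, -0.278,  0.037])]
A rect 526.2295532226562 89.91963195800781 (53.33826446533203, 190.4805908203125) top square mean [0.527 0.091 0.054] axis 179.2
B rect 533.7297973632812 -94.5723648071289 (54.13478469848633, 190.7757110595703) top square mean [ 0.533 -0.094  0.054] axis 161.0
```

Request:
play_rows(
  commands=".517 -.979 -.15 0 0 .187;.517 -.979 -.15 0 0 .187;.517 -.979 -.15 0 0 .187;.517 -.979 -.15 0 0 .187;.517 -.979 -.15 0 0 .187;.517 -.979 -.15 0 0 .187;.517 -.979 -.15 0 0 .187;.517 -.979 -.15 0 0 .187;.517 -.979 -.15 0 0 .187;.517 -.979 -.15 0 0 .187;.517 -.979 -.15 0 0 .187;.517 -.979 -.15 0 0 .187;.517 -.979 -.15 0 0 .187;.517 -.979 -.15 0 0 .187;.517 -.979 -.15 0 0 .187;.517 -.979 -.15 0 0 .187;0 0 0 0 0 0;0 0 0 0 0 0",
  grip=87,
)

```text
time_s: 1.9
tcp_pos: [0.5264, 0.0888, 0.1499]
ee_rot: [[1.0, -0.015, -0.001], [-0.015, -1.0, -0.0], [-0.001, 0.0, -1.0]]
wrist_force: [-0.0, 0.3, 0.7]
gripper_width: 0.998
gripper_force: 0.0
```

Request:
play_rows(
  commands="0 .03 -.77 0 0 0;0 0 -.77 0 0 0;0 0 -.77 0 0 0;0 0 -.77 0 0 0;0 0 -.77 0 0 0;0 0 -.5 0 0 0;0 0 -.25 0 0 0;0 0 0 0 0 0;0 0 0 0 0 0",
)

```text
time_s: 2.8
tcp_pos: [0.527, 0.0912, 0.0132]
ee_rot: [[1.0, -0.012, 0.001], [-0.012, -1.0, 0.0], [0.001, -0.0, -1.0]]
wrist_force: [-0.6, 0.1, -0.4]
gripper_width: 0.997
gripper_force: 0.0
```

Request:
play_rows(
  commands="0 0 0 0 0 0;0 0 0 0 0 0;0 0 0 0 0 0;0 0 0 0 0 0;0 0 0 0 0 0;0 0 0 0 0 0;0 0 0 0 0 0;0 0 0 0 0 0;0 0 0 0 0 0;0 0 0 0 0 0",
  grip=40,
)

```text
time_s: 3.8
tcp_pos: [0.5266, 0.0904, 0.0127]
ee_rot: [[1.0, -0.013, -0.0], [-0.013, -1.0, -0.0], [-0.0, 0.0, -1.0]]
wrist_force: [-0.8, -1.2, 3.8]
gripper_width: 0.622
gripper_force: 30.0
```

Request:
play_rows(
  commands="0 0 .3 0 0 0;0 0 .6 0 0 0;0 0 .7 0 0 0;0 0 .7 0 0 0;0 0 .7 0 0 0;0 0 .6 0 0 0;0 0 .4 0 0 0;0 0 0 0 0 0;0 0 0 0 0 0;0 0 0 0 0 0;0 0 0 0 0 0;0 0 0 0 0 0;0 0 0 0 0 0;0 0 0 0 0 0;0 0 0 0 0 0",
)

```text
time_s: 5.3
tcp_pos: [0.5266, 0.0905, 0.1325]
ee_rot: [[1.0, -0.013, -0.0], [-0.013, -1.0, -0.0], [-0.0, 0.0, -1.0]]
wrist_force: [1.3, 0.6, -3.0]
gripper_width: 0.62
gripper_force: 30.0
```

```bash
python3 - <<'E'
from h import *
L=[]
for i in range(8):
    p,d=cams.capture("side");s=r.sense();L.append(np.r_[s["wrist_force"],s["moment"]])
print(np.mean(L,0).round(2),np.std(L,0).round(2),s["tcp_pos"],s["gripper_width"]);cv2.imwrite("pics/s1.png",p[:300,100:400])
E
```

```text
[ 0.2   0.26 -3.   -0.05 -0.01 -0.03] [0.46 0.4  0.38 0.03 0.03 0.02] [0.52661784 0.09053108 0.13258526] 0.6176260920026482
```

Request:
play_rows(
  commands=".05 .4 0 0 0 -.06;.118 .795 0 0 0 -.118;.118 .795 0 0 0 -.118;.118 .795 0 0 0 -.118;.118 .795 0 0 0 -.118;.118 .795 0 0 0 -.118;.118 .795 0 0 0 -.118;.118 .795 0 0 0 -.118;.118 .795 0 0 0 -.118;.118 .795 0 0 0 -.118;.068 .4 0 0 0 -.06;0 0 0 0 0 0;0 0 0 0 0 0;0 0 0 0 0 0",
)

```text
time_s: 7.1
tcp_pos: [0.5617, 0.3282, 0.1325]
ee_rot: [[0.982, -0.19, -0.001], [-0.19, -0.982, -0.001], [-0.001, 0.001, -1.0]]
wrist_force: [0.5, 0.5, -2.5]
gripper_width: 0.621
gripper_force: 30.0
```

Request:
play_rows(
  commands="0 0 -.5 0 0 0;0 0 -.7 0 0 0;0 0 -.7 0 0 0;0 0 -.6 0 0 0;0 0 -.5 0 0 0;0 0 -.2 0 0 0;0 0 -.1 0 0 0;0 0 0 0 0 0;0 0 0 0 0 0;0 0 0 0 0 0",
)

```text
time_s: 8.1
tcp_pos: [0.5625, 0.3296, 0.0345]
ee_rot: [[0.982, -0.189, 0.001], [-0.189, -0.982, 0.001], [0.001, -0.001, -1.0]]
wrist_force: [0.4, -0.9, -2.9]
gripper_width: 0.62
gripper_force: 30.0
```

```bash
python3 - <<'E'
from h import *
p,d=cams.capture("top");cv2.imwrite("pics/t1.png",cv2.resize(p[100:300,40:280],(720,600)))
s=r.sense();print(s["wrist_force"],s["tcp_pos"])
E
```

```text
[ 0.1215663   0.05047954 -2.93225237] [0.56233394 0.32952796 0.03438366]
```

View pics/t1.png

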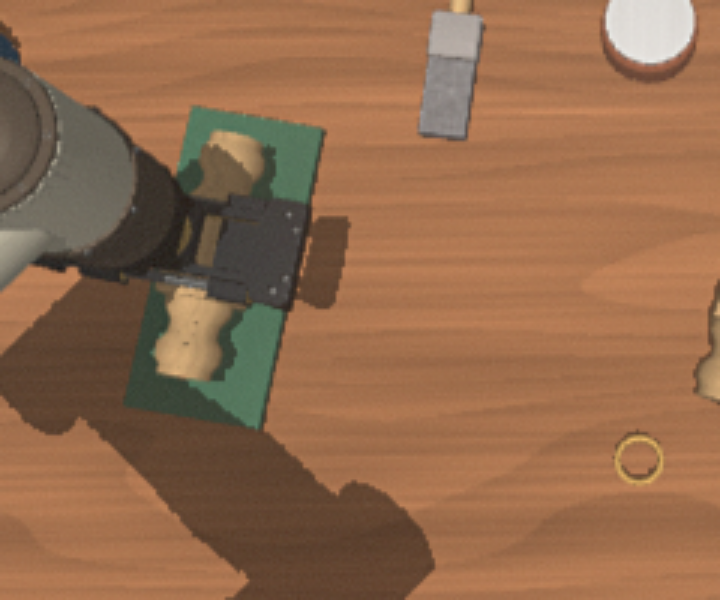

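The blank is over the board, lengthwise and centred: its ends are at crop pixels (235,165) and (190,350), and the board spans (225,110) to (195,420). Next I lower it the last 10 mm slowly.

Request:
play_rows(
  commands="0 0 -.1 0 0 0;0 0 -.1 0 0 0;0 0 -.08 0 0 0;0 0 -.04 0 0 0;0 0 0 0 0 0;0 0 0 0 0 0;0 0 0 0 0 0",
)

```text
time_s: 8.85
tcp_pos: [0.562, 0.3292, 0.0247]
ee_rot: [[0.982, -0.189, 0.0], [-0.189, -0.982, -0.0], [0.0, 0.0, -1.0]]
wrist_force: [-3.2, -1.0, 5.6]
gripper_width: 0.616
gripper_force: 30.0
```

In contact. I open the fingers, wait, then rise.

Request:
play_rows(
  commands="0 0 0 0 0 0;0 0 0 0 0 0;0 0 0 0 0 0;0 0 0 0 0 0;0 0 0 0 0 0;0 0 0 0 0 0;0 0 0 0 0 0;0 0 0 0 0 0;0 0 0 0 0 0;0 0 0 0 0 0",
  grip=87,
)

```text
time_s: 9.85
tcp_pos: [0.562, 0.3292, 0.024]
ee_rot: [[0.982, -0.189, 0.0], [-0.189, -0.982, 0.0], [0.0, -0.0, -1.0]]
wrist_force: [-0.2, 0.4, -0.4]
gripper_width: 1.003
gripper_force: 0.0
```

Request:
play_rows(
  commands="0 0 .3 0 0 0;0 0 .6 0 0 0;0 0 .8 0 0 0;0 0 .8 0 0 0;0 0 .8 0 0 0;0 0 .8 0 0 0;0 0 .3 0 0 0;0 0 0 0 0 0;0 0 0 0 0 0;0 0 0 0 0 0",
)

```text
time_s: 10.85
tcp_pos: [0.5612, 0.3286, 0.1542]
ee_rot: [[0.982, -0.189, -0.003], [-0.189, -0.982, -0.002], [-0.002, 0.002, -1.0]]
wrist_force: [-0.8, -0.2, -0.3]
gripper_width: 0.998
gripper_force: 0.0
```

```bash
python3 - <<'E'
from h import *
L=[]
for i in range(8):
    p,d=cams.capture("side");s=r.sense();L.append(s["wrist_force"])
print(np.mean(L,0).round(2),s["tcp_pos"],s["gripper_width"])
E
```

```text
[-0.13 -0.08 -0.32] [0.56198802 0.3291556  0.15570083] 0.9985687528024677
```

The net weight is 2.68 N, or 0.273 kg, so this one is dry. On to the other blank.

Request:
play_rows(
  commands="-.064 -.94 0 0 0 -.063;-.064 -.94 0 0 0 -.063;-.064 -.94 0 0 0 -.063;-.064 -.94 0 0 0 -.063;-.064 -.94 0 0 0 -.063;-.064 -.94 0 0 0 -.063;-.064 -.94 0 0 0 -.063;-.064 -.94 0 0 0 -.063;-.064 -.94 0 0 0 -.063;-.064 -.94 0 0 0 -.063;-.064 -.94 0 0 0 -.063;-.064 -.94 0 0 0 -.063;-.064 -.94 0 0 0 -.063;-.064 -.94 0 0 0 -.063;-.064 -.94 0 0 0 -.063;0 0 0 0 0 0;0 0 0 0 0 0;0 0 0 0 0 0",
)

```text
time_s: 13.05
tcp_pos: [0.5334, -0.0933, 0.156]
ee_rot: [[0.946, -0.325, 0.0], [-0.325, -0.946, 0.0], [0.0, -0.0, -1.0]]
wrist_force: [-0.1, 0.2, 0.4]
gripper_width: 0.999
gripper_force: 0.0
```

```bash
python3 - <<'E'
from h import *
p,d=cams.capture("top");cv2.imwrite("pics/t2.png",cv2.resize(p,(800,600)))
np.save("top2.npy",d);s=r.sense();print(s["tcp_pos"],np.degrees(np.arctan2(s["ee_rot"][1][0],s["ee_rot"][0][0])))
P=cloud("top",d);b=P[(abs(P[...,0]-.56)<.1)&(abs(P[...,1]-.33)<.08)&(P[...,2]>.061)&(P[...,2]<.08)];print("A on board",b.mean(0),len(b))
E
```

```text
[ 0.53336465 -0.09308558  0.15603357] -18.962963740214818
A on board [0.56099781 0.32910495 0.06500016] 892
```

View pics/t2.png

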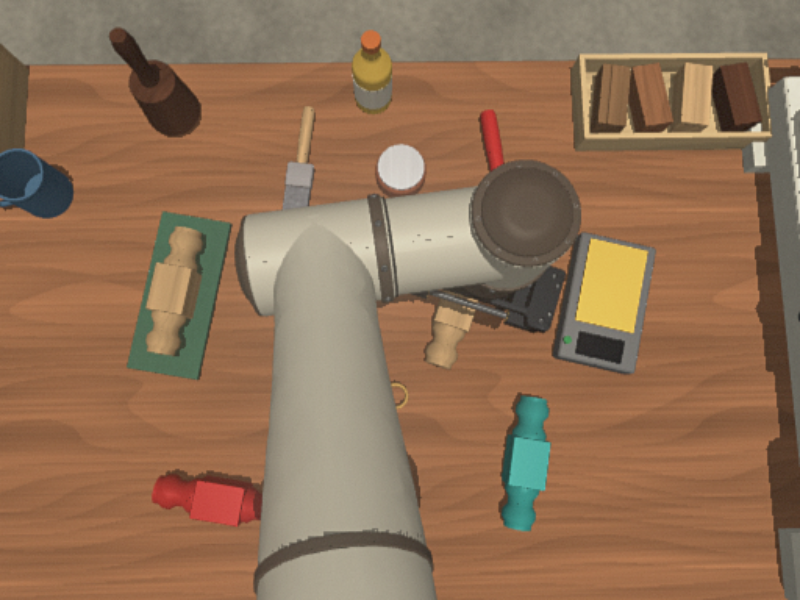

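Blank A rests centred on the board at (175,290), and the gripper is over blank B at about (457,304). I descend, grip and lift.

Request:
play_rows(
  commands="0 0 -.77 0 0 0;0 0 -.8 0 0 0;0 0 -.8 0 0 0;0 0 -.8 0 0 0;0 0 -.8 0 0 0;0 0 -.5 0 0 0;0 0 -.3 0 0 0;0 0 0 0 0 0;0 0 0 0 0 0",
)

```text
time_s: 14.0
tcp_pos: [0.5339, -0.0934, 0.0134]
ee_rot: [[0.946, -0.325, 0.001], [-0.325, -0.946, -0.0], [0.001, -0.0, -1.0]]
wrist_force: [-0.5, -0.2, 0.9]
gripper_width: 0.999
gripper_force: 0.0
```

Request:
play_rows(
  commands="0 0 0 0 0 0;0 0 0 0 0 0;0 0 0 0 0 0;0 0 0 0 0 0;0 0 0 0 0 0;0 0 0 0 0 0;0 0 0 0 0 0;0 0 0 0 0 0;0 0 0 0 0 0;0 0 0 0 0 0",
  grip=40,
)

```text
time_s: 15.0
tcp_pos: [0.5331, -0.0941, 0.0131]
ee_rot: [[0.945, -0.326, -0.0], [-0.326, -0.945, -0.0], [-0.0, 0.0, -1.0]]
wrist_force: [-0.9, -2.1, 3.9]
gripper_width: 0.618
gripper_force: 30.0
```

Request:
play_rows(
  commands="0 0 .3 0 0 0;0 0 .6 0 0 0;0 0 .7 0 0 0;0 0 .7 0 0 0;0 0 .7 0 0 0;0 0 .6 0 0 0;0 0 .4 0 0 0;0 0 0 0 0 0;0 0 0 0 0 0;0 0 0 0 0 0;0 0 0 0 0 0;0 0 0 0 0 0;0 0 0 0 0 0",
)

```text
time_s: 16.3
tcp_pos: [0.533, -0.0938, 0.1324]
ee_rot: [[0.945, -0.326, -0.001], [-0.326, -0.945, -0.0], [-0.001, 0.0, -1.0]]
wrist_force: [-0.4, 0.2, -4.8]
gripper_width: 0.622
gripper_force: 30.0
```

```bash
python3 - <<'E'
from h import *
L=[]
for i in range(8):
    p,d=cams.capture("side");s=r.sense();L.append(s["wrist_force"])
print(np.mean(L,0).round(2),s["tcp_pos"],s["gripper_width"])
E
```

```text
[-0.04  0.06 -4.92] [ 0.53320078 -0.09384991  0.13287727] 0.6142297398274751
```

4.6 N net, so this is the wet one. I carry it over the plate.

Request:
play_rows(
  commands=".04 -.4 0 0 0 0;.087 -.797 0 0 0 0;.087 -.797 0 0 0 0;.087 -.797 0 0 0 0;.087 -.797 0 0 0 0;.087 -.797 0 0 0 0;.087 -.797 0 0 0 0;.087 -.797 0 0 0 0;.087 -.797 0 0 0 0;.087 -.797 0 0 0 0;.047 -.4 0 0 0 0;0 0 0 0 0 0;0 0 0 0 0 0;0 0 0 0 0 0;0 0 0 0 0 0;0 0 0 0 0 0",
)

```text
time_s: 18.3
tcp_pos: [0.5594, -0.3323, 0.1331]
ee_rot: [[0.946, -0.325, 0.0], [-0.325, -0.946, 0.0], [0.0, -0.0, -1.0]]
wrist_force: [0.3, 0.7, -4.0]
gripper_width: 0.618
gripper_force: 30.0
```

```bash
python3 - <<'E'
from h import *
for n in("top","side"):
    p,d=cams.capture(n);cv2.imwrite(f"pics/{n}3.png",cv2.resize(p,(800,600)))
s=r.sense();print(s["tcp_pos"],s["gripper_force"])
E
```

```text
[ 0.55944156 -0.33251773  0.13304602] 29.999297973699868
```

View pics/side3.png

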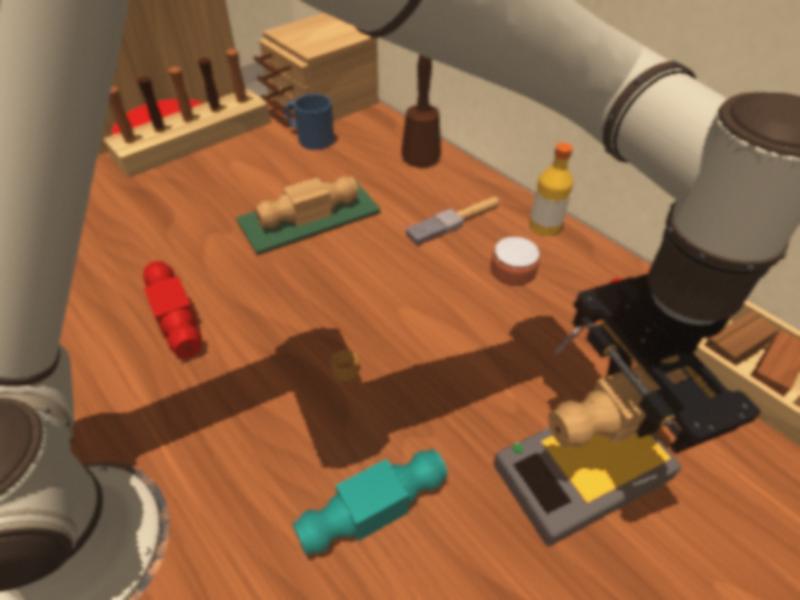

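View pics/top3.png

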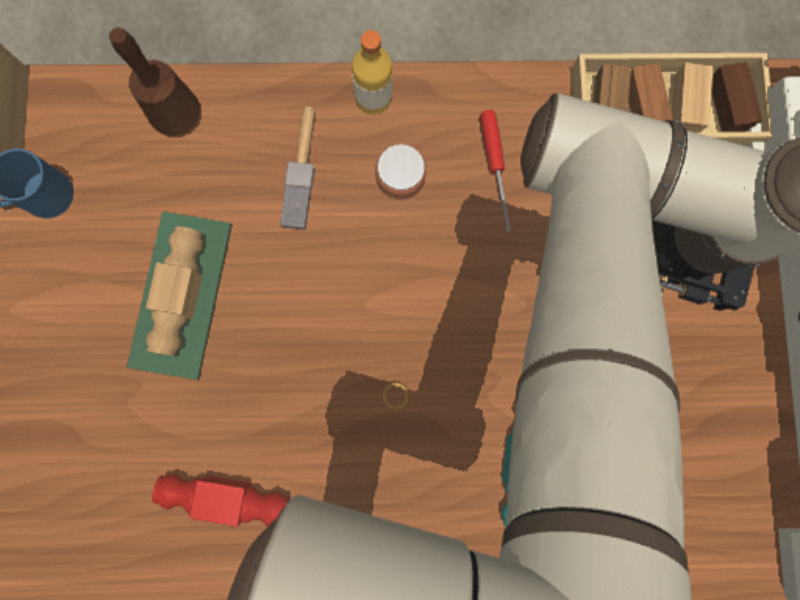

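The side view shows the wet blank held level over the yellow plate at about (600,415). The dry one rests on the board at (307,203), and the tin, ring, brush and screwdriver look unmoved. Handing in.

```bash
python3 -c "
from station import r
print(r.finish_job())"
```

```text
the job is handed in; nothing more can be done
None
```

I handed the job in: the lighter blank (about 0.27 kg) lies released and centred on the green board, and the heavier one (about 0.47 kg) is held level about 10 cm above the scanner plate; the verdict was not returned.

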